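Index the half-carved duck round to the lamp

ROBOT

A 6-joint arm with a two-finger parallel gripper is mounted at the origin on the work surface. World frame = base frame: x ahead of the robot, y to its left, z up, the work surface at z = 0. Lengths are in m, angles in rad, forces in N, time in s.
With the tool pointing down it reaches from about 0.35 to 0.875 m from the base axis. Payload 4.2 kg.
Tool frame: the origin (TCP) lies between the finger pads; the fingertips stand 22 mm ahead of it and the grasp point (between the pads) lies 3 mm ahead of it (env.tips_ahead is the distance from the TCP to the fingertips, in m); z points along the fingers, y is the line along which they close (so a half turn about z gives the same grasp; the last joint's range is limited). The gripper opens to 87 mm and grips with 3 to 60 N. Pads are 19 mm wide; open, the fingers measure 117 mm over their backs; the gripper's body (75 mm by 190 mm) begins 51 mm behind the grasp point.
Start: joints at [1.391, 0.385, 0.008, 0, -1.194, -0.259], TCP at [0.265, 0.566, 0.245] pointing down, gripper open.
Joint ranges: [-3.14, 3.14], [-1.21, 2.06], [-1.07, 1.41], [-3.16, 2.05], [-2.99, -0.16], [-3.1, 3.1]. Speed limits (rad/s): [2.79, 2.79, 3.14, 3.14, 3.14, 3.14].

INTERFACE

Orientations are given as a 3x3 rotation matrix whose columns are the frame's x, y, z axes.
In Python, from workcell import env gives the robot as it stands. The module is installed in compiled form; this text tells all that it offers. Calls block until the motion is done:
- env.reach(position, orientation): joint-space move of the TCP to a pose.
- env.servo_line(position, orientation=None, vel=0.15, threshold=None): straight line of the TCP; orientation=None keeps the orientation; vel is the mean speed in m/s. With threshold (N) it stops when the force on the tool has changed by that much, and returns True; else False.
- env.move_joints(angles): joint-space move.
- env.command_gripper(opening, effort=None): finger opening in m; effort is the grip in N (None keeps the last); returns when the fingers have stopped.
- env.dwell(seconds).
- env.ik(position, orientation): joint angles nearest the present ones, or None.
- env.sense(): the state.
- env.capture(name): name is "scene" or "top" or "wrist"; returns a dict with "color" (420x560x3 uint8, blue, green, red), "mtx" (3x3 intrinsics, pixels), "origin" and "orientation" of the camera in the world. Camera axes: x right, y down, z forward; pixel columns grow to the right and rows downward; lengths in m; the calibration is good to about 2 mm. The wrist camera is an equidistant fisheye: a pixel r from the principal point sees the ray r / f radians off the axis. A picture is of the moment at which its call begins. There is no depth.
A pose or a line that the arm cannot do raises env.PlanningError and nothing moves.
- env.close_job(): hands the job in; it is judged then, once.
Trained networks look in the newest picture that a camera, given by its name, has taken for a name from the list of things; names that differ only in an ending like _2 or _b are one class to them, and where a whole thing is asked for, a point or a joint stands for the part that bears it (a point fixed in the world has none). Each returns a list of dicts, best first, with "score" (0 to 1); they miss things now and then, are a little off and sometimes report something else, mostly with a low value. They report only what shows in the picture. A call takes as long as a camera call.
- env.recognise(label, camera): "uv" ([column, row] in pixels, amid what is visible of it).
The state is a dict: "time": time; "qpos": joint angles; "qd": joint speeds; "tau": joint torques, N m; "position": TCP position; "ee_rot": TCP orientation; "contact_force": force on the tool from outside, world axes, zero at the start; "wrist_torque": the same for the moment, N m; "width": finger opening in m; "gripper_force": force on a finger pad.
Only numpy, scipy, OpenCV 4.12 (cv2) and the standard library are available. Lean on these libraries where they do the work, as an engineer would, in place of code of your own. Each camera call takes 0.05 s, during which the arm holds its last target. There are 200 camera calls.

TASK

The half-carved wooden duck sits on a notched turntable that is locked by a slanting spring plunger with a T-shaped grip. Pull the grip out along its slant and twist it so that the plunger stays out by itself, let go, then turn the duck to the neighbouring notch on the lamp's side, so that its head is swung 60 degrees towards the black dome lamp (which may stand on either side). Finally twist the grip back so that the plunger drops fully home in that notch and locks the turntable, and leave the lamp, jar, mallet and wood block where they are.

Things in the scene. Friction and masses are not known exactly. Their poses are not given: they have to be found in the camera images.
- fixture: Carving stand fixed to the bench: grey base 230 x 160 x 12 mm, pedestal, round steel turntable 170 mm across, top face 65 mm above the bench, duck on it. Origin: on the bench, under the turntable's vertical axis. z up; -x is the side of the plunger and its bracket; +y is left when looking from the plunger to the turntable. Does not move.
- turntable (a joint): Turntable angle, rad, anticlockwise from above positive. 0: head points along the stand's +x; starts near 0, locked. Rim notches 13 mm wide lock it at -1.047, 0, +1.047 (60 degrees apart; + swings the head to the stand's +y). Stops at +/-1.40. Friction 0.06 N m, stays where left. Locked play 1 degree; the plunger's round nose centres it from 2 degrees off.
- duck_head (a point): Centre of the duck's head, an upright rounded block 44 mm long (x, towards the beak), 30 mm wide (y), about 50 mm tall, z up. It lies 50 mm from the turntable's axis, 137 mm above the bench; head top 159 mm, duck's back 109 mm (126 x 56 mm). Beak 20 mm wide, 28 mm long. The duck is screwed to the turntable: hold the head across its 30 mm and carry it round the axis.
- knob_grip (a point): Centre of the plunger's black T-grip: bar 66 mm long (y), 14 mm thick (x), 18 mm high (z): pinch across the 14 mm. z = plunger axis, outwards; leans 35 degrees from vertical, away from the turntable. Locked: 123 mm to the stand's -x of the turntable's axis, 123 mm above the bench, bar level along the stand's y. Under the bar 16 mm of thin stem, then a 28 mm square sleeve.
- plunger (a joint): How far the plunger is pulled out along its axis, m: 0 = home in a notch (locked), 0.020 = parked on the sleeve's rim, stop at 0.027. A spring pulls it in, 8 N at 0, 12 N at 0.020. Let down off a notch, its nose lands on the turntable's rim at about 0.015; clear of the rim above 0.017.
- knob (a joint): Twist of the T-grip, rad, about knob_grip's z (positive anticlockwise seen from the grip's end), stops at 0 (locked) and 1.40. Its cross pin runs in a slot of the sleeve: it twists only when pulled out to just over 0.020 m, and drops in only when twisted back to within about 0.1 of 0. Pulled out and twisted 0.6 or more (1.1 is good) it stays out by itself.
- lamp: Black dome lamp, loose, 96 mm across, 148 mm tall, standing about 0.2 m from the turntable's axis, on the stand's +x side and either left (+y) or right (-y) of the duck's first heading. Origin: centre of its foot. Tells which way to turn; not to be moved.
- jar: Amber glass jar, loose, 68 mm across, 110 mm tall, on the side opposite to the lamp. Origin: centre of its foot. Bystander.
- mallet: Wooden mallet lying ahead of the duck (stand's +x), 260 mm long, head 60 x 105 x 60 mm. Origin: on the bench under its middle, x towards the head. Bystander.
- offcut: Dark wood block 110 x 55 x 45 mm lying near the stand, on the plunger's side. Origin: centre of its underside. Bystander.

How it is judged:
By the outcome, as a careful person would: the job done as asked, in the order asked, and still so for the second after the job is handed in, with the robot touching nothing.
It also fails if it takes over 72 s, if anything falls off the work surface, if the arm or the gripper's body presses on something with over 40 N, if the wrist force passes 120 N, or if a joint passes its speed limit or range.

## Working session

There is one attempt and no reset: what is moved stays moved. The work goes in short steps, each a Python script; the robot and the scene stay as the last script left them, time stands still between calls to the robot, and variables do not carry over. Pictures are saved under pics/ and viewed, at most 10 in all, crops included, and the job is handed in when it is done.

```bash
mkdir -p pics
python3 - <<'E'
from workcell import env
import cv2,numpy as np
for c in("scene","top"):
    d=env.capture(c);cv2.imwrite(f"pics/{c}0.png",d["color"]);np.savez(c+".npz",**d)
    print(c,d["mtx"].tolist(),np.round(d["origin"],4).tolist(),np.round(d["orientation"],4).tolist())
    for l in("fixture","duck_head","knob_grip","lamp","jar","mallet","offcut","turntable"):
        print(l,[(np.round(r["uv"],1).tolist(),round(r["score"],2)) for r in env.recognise(l,c)][:2])
print(env.sense()["time"])
E
```

```text
scene [[439.1520186338627, 0.0, 281.3330638301348], [0.0, 439.1520186338627, 210.41826806839407], [0.0, 0.0, 1.0]] [0.9413, 0.6547, 0.5845] [[-0.8709, 0.2792, -0.4044], [0.491, 0.4626, -0.7382], [-0.019, -0.8415, -0.5399]]
fixture [([294.3, 252.1], 0.66)]
duck_head [([292.9, 242.2], 0.6)]
knob_grip [([279.6, 184.4], 0.67), ([207.5, 287.7], 0.55)]
lamp [([392.5, 247.7], 0.94), ([279.6, 184.6], 0.4)]
jar []
mallet [([354.6, 321.5], 0.95)]
offcut [([205.3, 198.2], 0.89)]
turntable [([293.8, 241.8], 0.97)]
top [[437.65142231961966, 0.0, 272.589669300617], [0.0, 437.65142231961966, 204.8476777421331], [0.0, 0.0, 1.0]] [0.3667, 0.0006, 1.2052] [[0.0291, -0.9825, 0.184], [-0.9996, -0.0289, 0.0033], [0.002, -0.184, -0.9829]]
fixture [([261.9, 206.5], 0.61)]
duck_head [([258.3, 202.7], 0.88), ([250.2, 134.9], 0.43)]
knob_grip [([303.5, 214.2], 0.76), ([255.7, 202.6], 0.61)]
lamp [([206.1, 257.7], 0.56), ([260.8, 208.3], 0.38)]
jar [([249.7, 131.5], 0.57)]
mallet [([189.9, 199.2], 0.9)]
offcut []
turntable [([256.4, 202.1], 0.62)]
0.9
```

View pics/top0.png

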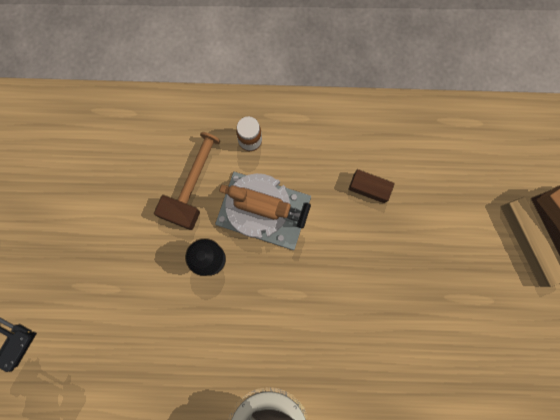

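View pics/scene0.png

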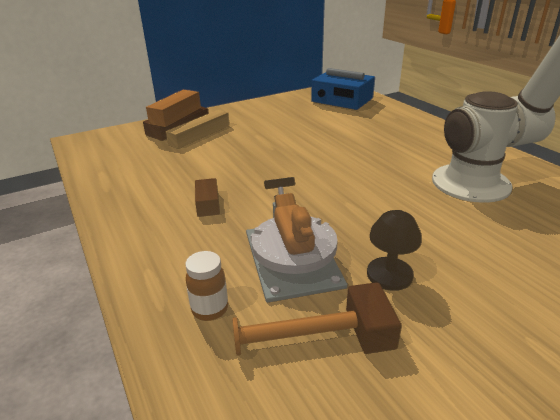

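The top view shows the duck's head at about (230,190), the plunger grip at (303,214) and the lamp at (206,257). The lamp is on the stand's +y (left) side, so the turn is +1.047. I'll enlarge the stand to mark points.

```bash
cat > h.py <<'E'
import numpy as np,cv2
def ray(d,uv):
    K=d["mtx"];v=np.array([(uv[0]-K[0,2])/K[0,0],(uv[1]-K[1,2])/K[1,1],1]);v=d["orientation"]@v
    return np.array(d["origin"]),v/np.linalg.norm(v)
def onz(d,uv,z):
    o,v=ray(d,uv);return o+v*(z-o[2])/v[2]
def tri(ps):
    A=np.zeros((3,3));b=np.zeros(3)
    for d,uv in ps:
        o,v=ray(d,uv);P=np.eye(3)-np.outer(v,v);A+=P;b+=P@o
    return np.linalg.solve(A,b)
E
python3 - <<'E'
from h import *
t=dict(np.load("top.npz"));s=dict(np.load("scene.npz"))
g=tri([(t,(303.5,214.2)),(s,(279.6,184.4))]);print("grip",g)
a=cv2.resize(t["color"][160:260,200:325],None,fx=6,fy=6,interpolation=cv2.INTER_CUBIC)
cv2.imwrite("pics/topc.png",a)
a=cv2.resize(s["color"][165:305,235:355],None,fx=4,fy=4,interpolation=cv2.INTER_CUBIC)
cv2.imwrite("pics/scenec.png",a)
print("tt top",onz(t,(259,206),.065))
E
```

```text
grip [ 0.54694343 -0.073258    0.12048086]
tt top [0.57597201 0.04032167 0.065     ]
```

View pics/topc.png

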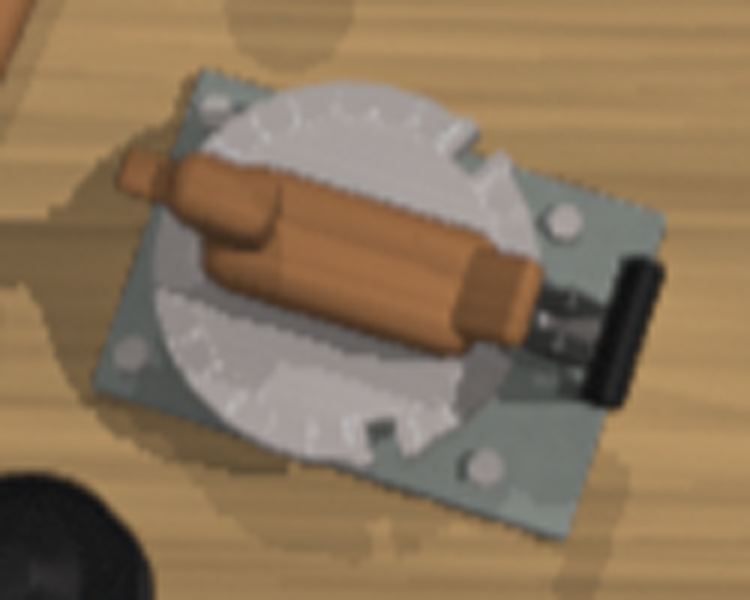

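View pics/scenec.png

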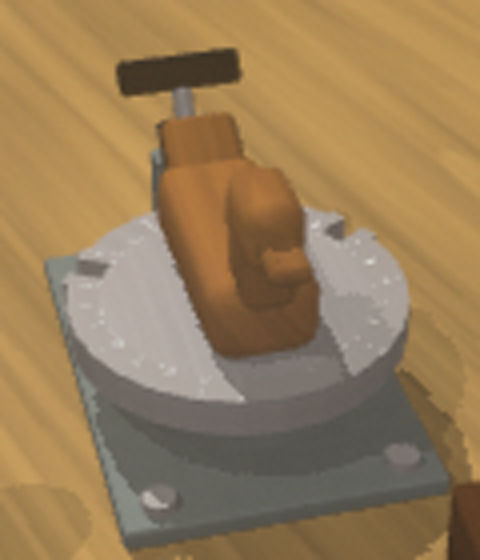

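```bash
cat >> h.py <<'E'
def proj(d,p):
    c=d["orientation"].T@(np.asarray(p)-d["origin"]);K=d["mtx"]
    return np.array([K[0,0]*c[0]/c[2]+K[0,2],K[1,1]*c[1]/c[2]+K[1,2]])
def projw(d,p):
    c=d["orientation"].T@(np.asarray(p)-d["origin"]);K=d["mtx"]
    r=np.hypot(c[0],c[1]);th=np.arctan2(r,c[2])
    return np.array([K[0,0]*th*c[0]/r+K[0,2],K[1,1]*th*c[1]/r+K[1,2]])
S35,C35=np.sin(np.radians(35)),np.cos(np.radians(35))
class St:
    def __init__(s,x,y,yaw):
        c,n=np.cos(yaw),np.sin(yaw);s.R=np.array([[c,-n,0],[n,c,0],[0,0,1.]]);s.o=np.array([x,y,0.])
        s.a=s.R@[-S35,0,C35]
    def p(s,*v): return s.o+s.R@np.array(v,float)
    def grip(s,out=0,sgn=1,tw=0):   # tcp pose at bar centre moved 'out' along the axis, knob twist tw
        z=-s.a;y=np.cos(tw)*(s.R@[C35,0,S35])+np.sin(tw)*(s.R@[0,1,0.]);y=y*sgn
        return s.p(-.123,0,.123)+s.a*(out+.003),np.column_stack([np.cross(y,z),y,z])
    def head(s,th,z=.143,sgn=1):
        z_=np.array([0,0,-1.]);y=sgn*(s.R@[-np.sin(th),np.cos(th),0])
        return s.p(.05*np.cos(th),.05*np.sin(th),z),np.column_stack([np.cross(y,z_),y,z_])
E
python3 - <<'E'
from h import *
from scipy.optimize import least_squares
from workcell import env
t=dict(np.load("top.npz"));s=dict(np.load("scene.npz"))
T=lambda u,v:np.array([200+u/6,160+v/6]);Sc=lambda u,v:np.array([235+u/4,165+v/4])
def f(q):
    st=St(*q[:3]);r=[];dx=q[3]
    for (a,b),uv in zip([(1,-1),(-1,-1),(-1,1),(1,1)],[T(203,70),T(665,215),T(565,538),T(95,388)]):
        r.append(proj(t,st.p(dx+a*.115,b*.08,.012))-uv)
    c=[proj(t,st.p(.085*np.cos(x),.085*np.sin(x),.065)) for x in np.arange(0,6.28,.02)]; c=np.array(c)
    r.append(2*(np.r_[c.min(0),c.max(0)]-np.r_[T(154,82),T(542,465)]))
    g=st.p(-.123,0,.123);r+=[2*(proj(t,g)-T(625,332)),2*(proj(s,g)-Sc(179,72))]
    return np.concatenate(r)
k=least_squares(f,[.576,.04,1.26,0]);print(k.x,np.round(k.fun,1))
np.save("st.npy",k.x[:3]);st=St(*k.x[:3])
q0=env.sense()["qpos"]
for sg in(1,-1):
    for n,(p,R) in dict(pre=st.grip(.11,sg),g=st.grip(.0,sg),out=st.grip(.023,sg),tw=st.grip(.023,sg,1.1),twpre=st.grip(.11,sg,1.1),h0=st.head(0,sgn=sg),h60=st.head(1.047,sgn=sg)).items():
        q=env.ik(p,R);print(sg,n,None if q is None else np.round(q,2))
for n,uv,z in(("lamp",(206,257.7),.12),):print(n,st.R.T@(onz(t,uv,z)-st.o))
E
```

```text
[ 0.57834352  0.04314861  1.29163121 -0.01447987] [-0.5 -0.4  0.8 -0.3  0.6  0.7 -1.   0.3  0.4  0.6 -0.6 -0.9 -0.4  0.3
 -0.5 -0.8]
1 pre [-0.32  0.35 -0.03 -0.64 -1.29 -1.32]
1 g [-0.22  0.43 -0.13 -0.71 -1.08 -1.27]
1 out [-0.24  0.41 -0.12 -0.69 -1.12 -1.28]
1 tw [-0.24  0.41 -0.12 -0.69 -1.12 -0.18]
1 twpre [-0.32  0.35 -0.03 -0.64 -1.29 -0.22]
1 h0 [ 0.42  0.43 -0.2   0.   -0.95 -0.7 ]
1 h60 [ 0.44  0.35 -0.32  0.   -0.9   0.33]
-1 pre [-0.32  0.35 -0.03 -0.64 -1.29  1.82]
-1 g [-0.22  0.43 -0.13 -0.71 -1.08  1.88]
-1 out [-0.24  0.41 -0.12 -0.69 -1.12  1.86]
-1 tw [-0.24  0.41 -0.12 -0.69 -1.12  2.96]
-1 twpre [-0.32  0.35 -0.03 -0.64 -1.29  2.92]
-1 h0 [ 0.42  0.43 -0.2   0.   -0.95  2.44]
-1 h60 [ 0.44  0.35 -0.32  0.   -0.9  -2.81]
lamp [0.07648695 0.17369116 0.12      ]
```

Run:
```python
from h import *
from workcell import env
st=St(*np.load("st.npy"))
p,R=st.head(0,.33);env.reach(p,R);
d=env.capture("wrist");np.savez("w1.npz",**d);im1=d["color"].copy()
p,R=st.grip(.10);env.reach(p,R)
d=env.capture("wrist");np.savez("w2.npz",**d);im2=d["color"].copy()
for f,im in(("w1.npz",im1),("w2.npz",im2)):
    d=dict(np.load(f))
    for q in(st.p(-.123,0,.123),st.p(-.123,.033,.123),st.p(-.123,-.033,.123),st.p(.05,0,.159)):
        cv2.circle(im,tuple(int(round(v)) for v in projw(d,q)),2,(0,255,0),-1)
    for x in np.arange(0,6.28,.1): cv2.circle(im,tuple(int(round(v)) for v in projw(d,st.p(.085*np.cos(x),.085*np.sin(x),.065))),1,(255,0,255),-1)
cv2.imwrite("pics/w12.png",cv2.resize(np.vstack([im1[:, :],im2]),None,fx=.71,fy=.71))
cv2.imwrite("pics/w1.png",im1);cv2.imwrite("pics/w2.png",im2)
s=env.sense();print(s["time"],s["contact_force"])
```

```text
4.1083 [-0.27419657  0.16065517  0.02957929]
```

View pics/w1.png

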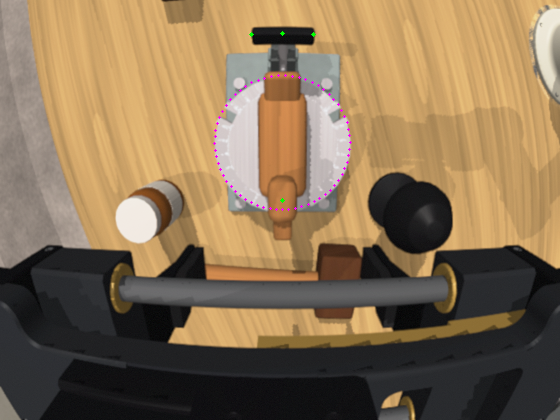

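View pics/w2.png

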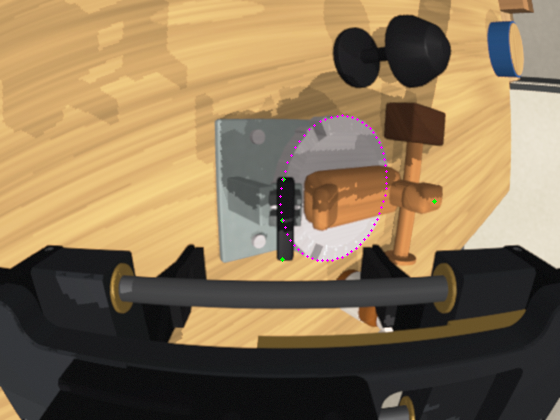

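The stand fit agrees with both wrist views. The exception is in w2, where the bar centre is at about (286.5,219) against a predicted 282.5, so the grip lies about 2.5 mm further along tool y. I'll shift by that amount and grasp.

Run:
```python
from h import *
from workcell import env
st=St(*np.load("st.npy"))
env.command_gripper(.045,20)
p,R=st.grip(.10);sh=R[:,1]*.0025
env.servo_line(p+sh,R,.2)
p,R=st.grip(.002);print(env.servo_line(p+sh,R,.1,threshold=6))
f0=env.sense()["contact_force"]
env.command_gripper(.005,15);s=env.sense()
print(s["time"],s["width"],s["gripper_force"],R.T@(s["contact_force"]-f0),R.T@(s["position"]-p-sh))
```

```text
False
7.0917 0.013843186654632706 15.000075821299106 [ 0.04148765  0.38797709 -1.14018954] [-6.27101650e-05  9.19993322e-05 -1.17676129e-04]
```

Run:
```python
from h import *
from workcell import env
st=St(*np.load("st.npy"))
env.command_gripper(.005,40)
s=env.sense();p0=s["position"];R=s["ee_rot"];np.savez("g0.npz",p=p0,R=R)
def pr(n):
    s=env.sense();print(n,round(s["time"],2),"w",round(s["width"],4),"F",np.round(R.T@s["contact_force"],1),"T",np.round(s["wrist_torque"],2),"out",round(float((s["position"]-p0)@st.a),4))
pr("grip")
for o in(.012,.0235): env.servo_line(p0+st.a*o,vel=.04);pr(o)
q=np.array(env.sense()["qpos"])
for k in range(1,5):
    qq=q.copy();qq[5]+=1.12*k/4;env.move_joints(qq);pr(("tw",k))
```

```text
grip 7.31 w 0.0138 F [ 0.5 -0.  -0.5] T [-0.98  0.22  0.02] out 0.0
0.012 7.76 w 0.0138 F [-2.4  0.2 11. ] T [-1.5  -0.47 -0.54] out 0.01
0.0235 8.2 w 0.0134 F [-2.8 -1.1 12.8] T [-1.58 -0.51 -0.6 ] out 0.0209
('tw', 1) 8.57 w 0.0136 F [-3.1 -1.8 11.3] T [-1.61 -0.53 -0.62] out 0.0186
('tw', 2) 8.95 w 0.0138 F [-2.3 -1.1  9.6] T [-1.57 -0.46 -0.51] out 0.0198
('tw', 3) 9.32 w 0.0138 F [-3.  -0.7  9.2] T [-1.6  -0.43 -0.46] out 0.0199
('tw', 4) 9.7 w 0.0135 F [-2.7 -0.6  9.4] T [-1.57 -0.38 -0.48] out 0.0199
```

Run:
```python
from h import *
from workcell import env
st=St(*np.load("st.npy"))
g=np.load("g0.npz");p0=g["p"]
s=env.sense();p,R=s["position"],s["ee_rot"]
np.savez("g1.npz",p=p,R=R)
env.servo_line(p-st.a*.002,vel=.02)
s=env.sense();print("F",np.round(R.T@s["contact_force"],1),(s["position"]-p0)@st.a,s["width"])
env.command_gripper(.045);
s=env.sense();print("F",np.round(R.T@s["contact_force"],1),(s["position"]-p0)@st.a)
env.servo_line(s["position"]+st.a*.09,vel=.25)
d=env.capture("wrist");im=d["color"]
q=dict(np.load("w2.npz"))["color"]
cv2.imwrite("pics/w3.png",im)
sc=env.capture("scene")["color"][150:310,220:360];cv2.imwrite("pics/w3b.png",np.hstack([im[60:300,170:450],cv2.resize(sc,(280,320))[:240]]))
print(env.sense()["time"])
```

```text
F [-0.3  1.1 -6. ] 0.0195849773570554 0.013612203230695504
F [0.  0.4 0.2] 0.01788346763471021
11.4333
```

View pics/w3b.png

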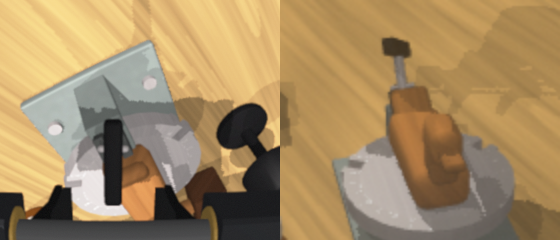

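The plunger is parked out and twisted: bar centre at about (113,160) in the left crop, with no load after release. Next, turn the duck.

Run:
```python
from h import *
from workcell import env
st=St(*np.load("st.npy"))
p,R=st.head(0,.28);env.reach(p,R)
env.command_gripper(.06,20)
p,R=st.head(0);print(env.servo_line(p,R,.2,threshold=8))
env.command_gripper(.01,20)
s=env.sense();print(s["width"],np.round(R.T@s["contact_force"],1))
for th in np.linspace(0,1.047,11)[1:]:
    p,R=st.head(th);env.servo_line(p,R,.05)
env.dwell(.3)
s=env.sense();print(s["time"],s["width"],np.round(R.T@s["contact_force"],1),np.round(s["wrist_torque"],2),R.T@(s["position"]-p))
env.command_gripper(.06)
p,R=st.head(1.047,.28);env.servo_line(p,R,.25)
d=env.capture("wrist");im=d["color"]
for th in(-1.047,0,1.047):   # notch positions on the table, notch k faces -x
    for r in(.075,.085):
        u=projw(d,st.p(-r*np.cos(th),-r*np.sin(th),.065));cv2.circle(im,tuple(int(round(v)) for v in u),1,(0,255,0),-1)
u=projw(d,st.p(.025,.025*np.sqrt(3),.159));cv2.circle(im,tuple(int(round(v)) for v in u),2,(0,255,0),-1)
cv2.imwrite("pics/w4.png",im);np.savez("w4.npz",**d);print(env.sense()["time"])
```

```text
False
0.02978247131734116 [ 0.5 -1.3 -1.4]
17.35 0.029717505191367295 [ 7.5 -5.7  4.1] [-0.61 -2.34  0.29] [ 0.00168615 -0.00274326 -0.00037217]
18.9083
```

View pics/w4.png

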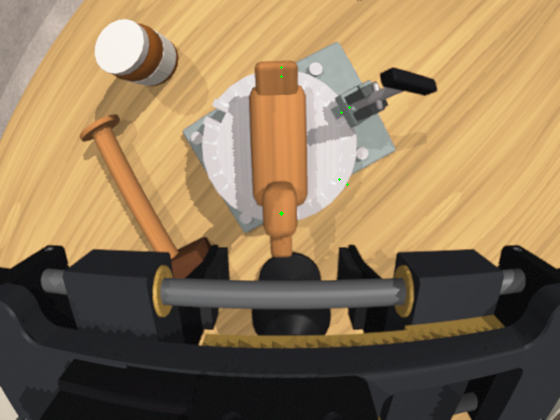

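Run:
```python
from h import *
st=St(*np.load("st.npy"))
def rays(d,uv):
    K=d["mtx"];x=(uv[:,0]-K[0,2])/K[0,0];y=(uv[:,1]-K[1,2])/K[1,1];r=np.hypot(x,y)+1e-9
    return (d["orientation"]@np.stack([np.sin(r)*x/r,np.sin(r)*y/r,np.cos(r)])).T
for f,th in(("w1.npz",0),("w4.npz",1.047)):
    d=dict(np.load(f));hsv=cv2.cvtColor(d["color"],cv2.COLOR_BGR2HSV)
    m=(hsv[...,0]<15)&(hsv[...,1]>125)&(hsv[...,2]>60);v,u=np.nonzero(m)
    V=rays(d,np.c_[u,v].astype(float));P=d["origin"]+V*((.10-d["origin"][2])/V[:,2])[:,None]
    L=(P-st.o)@st.R;c,s=np.cos(th),np.sin(th);X=L[:,0]*c+L[:,1]*s;Y=-L[:,0]*s+L[:,1]*c
    for a in np.arange(-.085,.09,.017):
        k=(abs(X-a)<.006)&(abs(Y)<.05)
        if k.sum()>20:print(f,round(a,3),k.sum(),"mid %.1f  lo %.1f hi %.1f mm"%tuple(1e3*np.r_[(np.percentile(Y[k],2)+np.percentile(Y[k],98))/2,np.percentile(Y[k],[2,98])]))
# rectified top view at z=.065 in the nominal turntable frame
d=dict(np.load("w4.npz"));n=560;g=(np.arange(n)-n/2)*.19/n
XX,YY=np.meshgrid(g,-g);c,s=np.cos(1.047),np.sin(1.047)
P=st.o+np.stack([XX*c-YY*s,XX*s+YY*c,XX*0+.065],-1)@st.R.T
Q=(P-d["origin"])@d["orientation"];r=np.hypot(Q[...,0],Q[...,1]);t=np.arctan2(r,Q[...,2])/r;K=d["mtx"]
im=cv2.remap(d["color"],(K[0,0]*t*Q[...,0]+K[0,2]).astype(np.float32),(K[1,1]*t*Q[...,1]+K[1,2]).astype(np.float32),cv2.INTER_CUBIC)
for a in(120,180,240):
    q=np.radians(a);p=lambda r:(int(n/2+r*np.cos(q)/.19*n),int(n/2-r*np.sin(q)/.19*n));cv2.line(im,p(.07),p(.094),(0,255,0),1)
cv2.circle(im,(n//2,n//2),int(.085/.19*n),(255,0,255),1)
cv2.imwrite("pics/rect.png",im)
```

```text
w1.npz -0.085 129 mid -0.2  lo -17.2 hi 16.8 mm
w1.npz -0.068 350 mid 0.1  lo -18.9 hi 19.1 mm
w1.npz -0.051 484 mid 0.1  lo -24.5 hi 24.7 mm
w1.npz -0.034 517 mid 0.1  lo -25.3 hi 25.6 mm
w1.npz -0.017 517 mid 0.1  lo -25.4 hi 25.7 mm
w1.npz 0.0 517 mid 0.2  lo -25.5 hi 25.9 mm
w1.npz 0.017 467 mid 0.7  lo -24.9 hi 26.4 mm
w1.npz 0.034 459 mid 0.3  lo -24.9 hi 25.6 mm
w1.npz 0.051 437 mid 0.2  lo -24.2 hi 24.6 mm
w1.npz 0.068 259 mid 0.2  lo -15.0 hi 15.5 mm
w1.npz 0.085 210 mid 0.2  lo -14.0 hi 14.4 mm
w4.npz -0.085 242 mid -4.6  lo -23.0 hi 13.7 mm
w4.npz -0.068 485 mid -4.3  lo -23.3 hi 14.6 mm
w4.npz -0.051 643 mid -3.7  lo -28.8 hi 21.4 mm
w4.npz -0.034 663 mid -3.7  lo -28.9 hi 21.5 mm
w4.npz -0.017 683 mid -2.8  lo -28.2 hi 22.5 mm
w4.npz 0.0 652 mid -2.8  lo -28.3 hi 22.7 mm
w4.npz 0.017 641 mid -2.4  lo -27.6 hi 22.8 mm
w4.npz 0.034 645 mid -1.4  lo -27.0 hi 24.1 mm
w4.npz 0.051 543 mid -1.0  lo -25.3 hi 23.2 mm
w4.npz 0.068 339 mid -1.6  lo -17.4 hi 14.3 mm
w4.npz 0.085 308 mid -1.5  lo -16.4 hi 13.4 mm
```

View pics/rect.png

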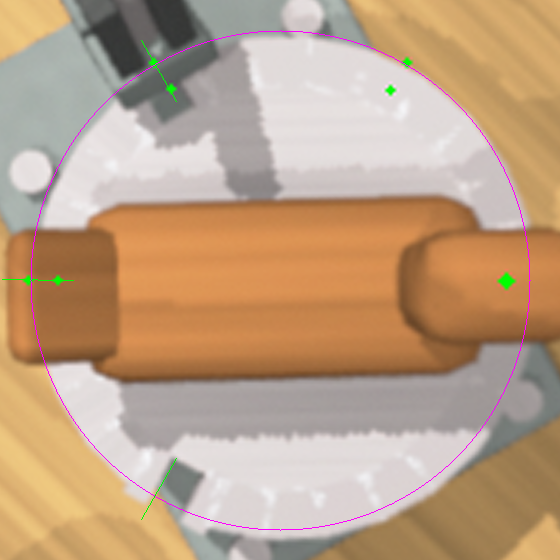

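The rectified view shows the table about 1.5° past the notch and the true axis about 2.5 mm off my estimate. I'll regrip and turn it back by that amount.

```bash
cat > chk.py <<'E'
from h import *
from workcell import env
def slope(st,d,th=1.047):
    K=d["mtx"];hsv=cv2.cvtColor(d["color"],cv2.COLOR_BGR2HSV)
    m=(hsv[...,0]<15)&(hsv[...,1]>125)&(hsv[...,2]>60);v,u=np.nonzero(m)
    x=(u-K[0,2])/K[0,0];y=(v-K[1,2])/K[1,1];r=np.hypot(x,y)+1e-9
    V=(d["orientation"]@np.stack([np.sin(r)*x/r,np.sin(r)*y/r,np.cos(r)])).T
    P=d["origin"]+V*((.10-d["origin"][2])/V[:,2])[:,None]
    L=(P-st.o)@st.R;c,s=np.cos(th),np.sin(th);X=L[:,0]*c+L[:,1]*s;Y=-L[:,0]*s+L[:,1]*c
    A=np.arange(-.085,.06,.008);M=[]
    for a in A:
        k=(abs(X-a)<.005)&(abs(Y)<.05);M.append(np.percentile(Y[k],[2,98]).mean())
    f=np.polyfit(A,M,1);return np.degrees(f[0]),f[1]*1e3
E
python3 - <<'E'
from chk import *
st=St(*np.load("st.npy"))
print("before",slope(st,dict(np.load("w4.npz"))),"w1",slope(st,dict(np.load("w1.npz")),0))
tg=st.R@[-np.sin(1.047),np.cos(1.047),0]*-.0025
p,R=st.head(1.073);env.servo_line(p+tg+[0,0,.08],R,.2);env.servo_line(p+tg,R,.2,threshold=8)
f=env.sense()["contact_force"];env.command_gripper(.01,20)
s=env.sense();print(s["width"],np.round(R.T@(s["contact_force"]-f),1))
p,R=st.head(1.045);env.servo_line(p+tg,R,.01);env.dwell(.3)
s=env.sense();print(np.round(R.T@(s["contact_force"]-f),1),R.T@(s["position"]-p-tg))
env.command_gripper(.06)
p,R=st.head(1.047,.28);env.servo_line(p,R,.25)
d=env.capture("wrist");np.savez("w5.npz",**d);print("after",slope(st,d),env.sense()["time"])
E
```

```text
before (np.float64(1.358250201670226), np.float64(-2.4819613715959608)) w1 (np.float64(0.14853288182309798), np.float64(0.31705470101488364))
0.030242871925401777 [-0.8 -1.3 -0.4]
[-2.3 -3.  -3.1] [ 8.27239248e-05 -6.55379831e-04 -4.64490820e-04]
after (np.float64(0.39802880637153604), np.float64(-2.5025027740434016)) 22.6667
```

Run:
```python
from h import *
from workcell import env
st=St(*np.load("st.npy"));g0=np.load("g0.npz");g1=np.load("g1.npz")
p0,R0,p1,R1=g0["p"],g0["R"],g1["p"],g1["R"]
def pr(n):
    s=env.sense();R=s["ee_rot"];tw=np.arctan2(R[:,1]@R0[:,0],R[:,1]@R0[:,1])
    print(n,round(s["time"],2),"w",round(s["width"],4),"F",np.round(R.T@s["contact_force"],1),"out",round(float((s["position"]-p0)@st.a),4),"tw",round(float(tw),3))
env.command_gripper(.045,40)
env.reach(p1+st.a*.09,R1);print(env.servo_line(p1,R1,.15,threshold=8));pr("at")
env.command_gripper(.005,40);pr("closed")
env.servo_line(p1+st.a*.005,R1,.04);pr("lift")
q=np.array(env.ik(p1+st.a*.005,R1))
for k in range(1,5):
    qq=q.copy();qq[5]-=1.12*k/4;env.move_joints(qq);pr(k)
```

```text
False
at 24.92 w 0.0447 F [-0.3 -0.4 -0. ] out 0.0202 tw 1.115
closed 25.56 w 0.0135 F [ 0.1  0.5 -1.2] out 0.0202 tw 1.113
lift 25.83 w 0.0135 F [-0.1 -4.9 13.1] out 0.0225 tw 1.11
1 26.21 w 0.0137 F [-0.9 -2.7 12.7] out 0.0221 tw 0.83
2 26.58 w 0.0136 F [-3.2 -2.8 13. ] out 0.0221 tw 0.55
3 26.96 w 0.0137 F [-2.4 -1.2 13.2] out 0.0221 tw 0.27
4 27.33 w 0.0133 F [-2.9 -1.3 13.1] out 0.0221 tw -0.01
```

Run:
```python
from h import *
from workcell import env
st=St(*np.load("st.npy"));g0=np.load("g0.npz");p0,R0=g0["p"],g0["R"]
def pr(n):
    s=env.sense();R=s["ee_rot"]
    print(n,round(s["time"],2),"w",round(s["width"],4),"F",np.round(R.T@s["contact_force"],1),"out",round(float((s["position"]-p0)@st.a),4))
for o in(.018,.014,.010,.005,.001,-.0015): env.servo_line(p0+st.a*o,R0,.04,threshold=22);pr(o)
```

```text
0.018 27.66 w 0.0137 F [-1.9  0.5 12.8] out 0.0151
0.014 27.91 w 0.0134 F [-2.  -0.9 10.9] out 0.0113
0.01 28.16 w 0.014 F [-1.9  0.  10.1] out 0.0076
0.005 28.43 w 0.0138 F [-1.5 -0.3 10.1] out 0.0029
0.001 28.68 w 0.0137 F [-1.1 -0.1  5.7] out 0.0006
-0.0015 28.93 w 0.0139 F [ 3.1  1.1 -7.3] out 0.0004
```

Run:
```python
from chk import *
st=St(*np.load("st.npy"));g0=np.load("g0.npz");p0,R0=g0["p"],g0["R"]
env.command_gripper(.045)
env.servo_line(p0+st.a*.10,R0,.2)
p,R=st.head(1.047,.30);env.reach(p,R);env.dwell(.3)
d=env.capture("wrist");print("duck",slope(st,d))
a=d["color"][20:250,180:460].copy()
s=env.capture("scene")["color"][150:350,180:440]
t=env.capture("top")["color"][110:290,140:340]
h=lambda i:cv2.resize(i,(int(i.shape[1]*300/i.shape[0]),300))
b=np.zeros((600,800,3),np.uint8);x=h(a);y=h(s);z=h(t);b[:300,:x.shape[1]]=x;b[:300,x.shape[1]:x.shape[1]+y.shape[1]]=y[:,:800-x.shape[1]];b[300:,:z.shape[1]]=z
cv2.imwrite("pics/fin.png",b);print(env.sense()["time"],env.sense()["contact_force"])
```

```text
duck (np.float64(0.2709775646965413), np.float64(-2.416825493567829))
32.325 [-0.09030887 -0.66278819  0.26905219]
```

View pics/fin.png

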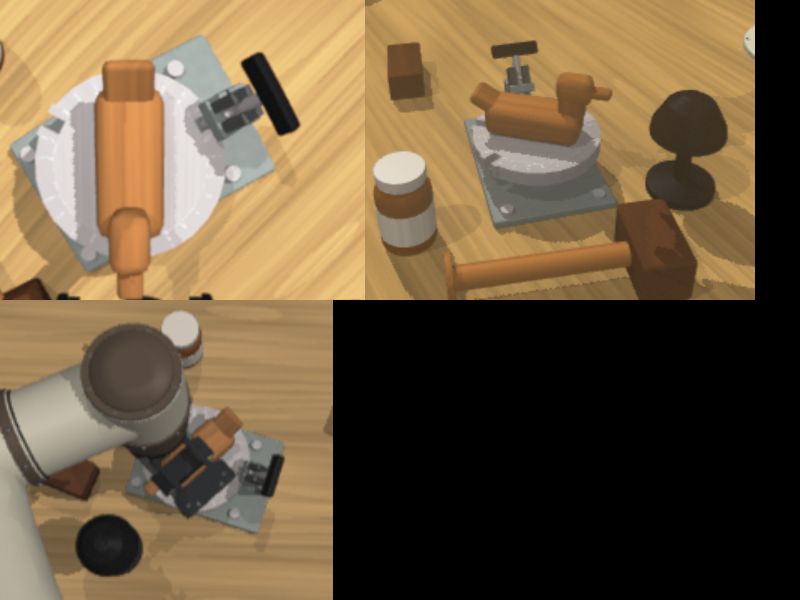

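The final views show the duck facing the lamp and the grip bar at (279,182) in the scene image, matching its locked start at (280,183). The bystanders are where they were.

```bash
python3 -c "
from workcell import env
print(env.close_job())"
```

```text
the job is handed in; nothing more can be done
None
```

The job is handed in at about 32 s of the 72 s allowed: the duck's head is swung 60° towards the lamp and the plunger is back home, locking the turntable; the lamp, jar, mallet and block look unmoved in the last pictures (no verdict was returned).

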